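# Draw the lock bolt of a terminal enclosure with a hooked rod

## Robot

A 7-joint arm with a two-finger parallel gripper is mounted at the origin on the work surface. World frame = base frame: x ahead of the robot, y to its left, z up, the work surface at z = 0. Lengths are in m, angles in rad, forces in N, time in s.
With the tool pointing down it reaches from about 0.375 to 0.925 m from the base axis. Payload 3.1 kg.
Tool frame: the origin (TCP) lies between the finger pads; the fingertips stand 19 mm ahead of it and the grasp point (between the pads) is the TCP; z points along the fingers, y is the line along which they close (so a half turn about z gives the same grasp; the last joint's range is limited). The gripper opens to 85 mm and grips with 20 to 120 N. Pads are 22 mm wide; open, the fingers measure 114 mm over their backs; the gripper's body (76 mm by 85 mm) begins 54 mm behind the grasp point. The pads swing forward as they close: fully open they stand 13 mm farther back than shut.
Start: joints at [1.07, 0.383, 0.044, 1.598, -0.018, 1.161, -0.05], TCP at [0.255, -0.598, 0.25] pointing down, gripper open.
Joint ranges: [-2.61, 2.61], [-0.41, 2.15], [-1.48, 1.57], [0, 2.5], [-1.57, 4.71], [0.05, 1.97], [-2.85, 2.85]. Speed limits (rad/s): [2.79, 2.79, 3.14, 3.14, 3.14, 3.14, 3.14].

## Interface

Orientations are given as a unit quaternion [x, y, z, w].
In Python, from bench import move_ptp, movel, move_j, move_gripper, pause, inverse_kinematics, read_camera, camera_params, MotionError, sign_off, look_for, tip_of, read_time_s, read_qpos, read_joint_vel, read_effort, read_eef_pos, read_tcp_rot, read_ft_force, read_ft_torque, read_finger_gap, read_grasp_force gives the robot as it stands. Calls block until the motion is done:
- move_ptp(position, orientation): joint-space move of the TCP to a pose.
- movel(position, orientation=None, speed=0.15): straight line of the TCP; orientation=None keeps the orientation; speed is the mean speed in m/s.
- move_j(angles): joint-space move.
- move_gripper(opening, effort=None): finger opening in m; effort is the grip in N (None keeps the last); returns when the fingers have stopped.
- pause(seconds).
- inverse_kinematics(position, orientation): joint angles nearest the present ones, or None.
- read_camera(name): name is "scene" or "top"; returns the picture (480x640x3 uint8, red, green, blue); there is no depth.
- camera_params(name): a dict with "K" (3x3 intrinsics, pixels), "dist_coeffs" ([k1, k2, p1, p2, k3] as OpenCV has them; the pictures are not rectified), "camera_from_world" (4x4, takes a point from world to camera coordinates). Camera axes: x right, y down, z forward; pixel columns grow to the right and rows downward; lengths in m; the calibration is good to about 2 mm. A picture is of the moment at which its call begins. camera_params takes no time and is no camera call.
A pose or a line that the arm cannot do raises MotionError and nothing moves.
- sign_off(): hands the job in; it is judged then, once.
Trained networks look in the newest picture that a camera, given by its name, has taken for a name from the list of things; names that differ only in an ending like _2 or _b are one class to them, and where a whole thing is asked for, a point or a joint stands for the part that bears it (a point fixed in the world has none). Each returns a list of dicts, best first, with "confidence" (0 to 1); they miss things now and then, are a little off and sometimes report something else, mostly with a low value. They report only what shows in the picture. A call takes as long as a camera call. They do not tell look-alikes from the thing itself.
- look_for(camera, name): "at" ([column, row] in pixels, amid what is visible of it).
- tip_of(camera, name): "at" ([column, row] in pixels: a listed point, or the origin of a listed thing).
Readings, each from a call of its own:
- read_time_s(): time.
- read_qpos(): joint angles.
- read_joint_vel(): joint speeds.
- read_effort(): joint torques, N m.
- read_eef_pos(): TCP position.
- read_tcp_rot(): TCP orientation.
- read_ft_force(): force on the tool from outside, world axes, zero at the start.
- read_ft_torque(): the same for the moment, N m.
- read_finger_gap(): finger opening in m.
- read_grasp_force(): force on a finger pad.
Only numpy, scipy, OpenCV 4.12 (cv2) and the standard library are available. Lean on these libraries where they do the work, as an engineer would, in place of code of your own. Each camera call takes 0.05 s, during which the arm holds its last target. There are 200 camera calls.

## Task

Take the orange-handled hooked rod off its wooden rest, reach it under the guard bars into the channel between the two terminal rows, hook it behind the red tab of the lock bolt and draw the bolt out towards the front until it comes up against its end stop; keep it there with a steady pull of about 12 N for one to two seconds. Use only the rod on the bolt, never let it take more than 25 N, do not knock the enclosure hard, and leave the other things on the bench alone. Finish with the bolt left drawn and the rod laid back in the notches of its rest, let go.

Things in the scene. Friction and masses are not known exactly. Their poses are not given: they have to be found in the camera images.
- enclosure: Fixed grey tray 260 by 190 mm; origin at the centre of its underside, +x from its low front wall (34 mm high, at x = -130, nearest the robot) to its back; other walls 80 mm high. Two pale terminal rows along x (x = -90 to 110), 128 mm high, leave a channel 62 mm wide (y = -31 to 31) where the bolt lies.
- front_bar (a point): Centre of the underside of the front orange guard bar, 128 mm above the bench, crossing the channel (bar 12 mm along x, 6 mm thick, at enclosure x = -82); the rod passes beneath it. A like bar crosses at enclosure x = 50.
- bolt: Steel bolt sliding along the enclosure's x only, drawn towards -x. Origin: centre of the top edge of its upright red tab, 68 mm above the bench; axes as the enclosure's. Tab 6 mm thick (x), 22 wide (y), free 27 mm down from the top, 40 mm free behind. 30 to 60 mm to go (stop unseen) at 3 N friction; then a firm rubber stop, a few N per mm; left there it springs back under 1.5 mm.
- rod_mid (a point): Centre of the rod's orange handle, 120 mm long, 16 by 16 mm; x along the rod to the hook, z up. Grip here, between the rest's posts. Rod 0.13 to 0.21 kg, balance about 20 mm ahead. A blue 8 mm round shank leaves the handle's front, rises to 20 mm above the handle's axis and runs to x = 165, where the prong turns straight down.
- hook_tip (a point): Lower end of the hook's prong (8 mm thick, round): 165 mm ahead of rod_mid along x, 14 mm below the handle's axis (34 mm below the shank's axis).
- rest: Fixed plywood rest, origin at the centre of its underside on the bench; x axis along the rod lying on it. Two posts at x = -45 and 45 mm, 12 mm thick, 46 mm wide, each with a notch 22 mm wide, notch floor 40 mm and notch top 55 mm above the bench. The rod at rest has its handle's centre 48 mm above the bench, within 6 mm of the origin in plan.
- carton: Bystander: open cardboard box with parts, 130 by 110 by 70 mm high, origin at the centre of its underside.
- bottle: Bystander: yellow bottle, 50 mm wide, 95 mm high, origin at the centre of its underside.
- block: Bystander: pale terminal block, 50 by 60 by 35 mm high, origin at the centre of its underside.
- driver: Bystander: red-handled screwdriver lying on the bench, in front of the robot, about 30 mm high at most.
There are look-alikes about, which are no part of the job. What is shaped like the part that bears rod_mid but turquoise or yellow is not meant.

How it is judged:
By the outcome, as a careful person would: the job done as asked, in the order asked, and still so for the second after the job is handed in, with the robot touching nothing.
It also fails if it takes over 67 s, if anything falls off the work surface, if the arm or the gripper's body presses on something with over 40 N, if the wrist force passes 120 N, or if a joint passes its speed limit or range.

## Working session

There is one attempt and no reset: what is moved stays moved. The work goes in short steps, each a Python script; the robot and the scene stay as the last script left them, time stands still between calls to the robot, and variables do not carry over. Pictures are saved under pics/ and viewed, at most 10 in all, crops included, and the job is handed in when it is done.

```bash
mkdir -p pics; ls; cat > h.py <<'E'
import numpy as np, cv2
from bench import *
from scipy.spatial.transform import Rotation as R
def ray(cam,px):
    p=camera_params(cam);K=np.array(p["K"]);d=np.array(p["dist_coeffs"]);T=np.array(p["camera_from_world"])
    u=cv2.undistortPoints(np.array([[px]],float),K,d)[0,0]
    r=T[:3,:3].T@np.array([u[0],u[1],1.]);o=-T[:3,:3].T@T[:3,3]
    return o,r
def atz(cam,px,z):
    o,r=ray(cam,px);return o+r*(z-o[2])/r[2]
def proj(cam,P):
    p=camera_params(cam);T=np.array(p["camera_from_world"])
    return cv2.projectPoints(np.atleast_2d(np.array(P,float)),cv2.Rodrigues(T[:3,:3])[0],T[:3,3],np.array(p["K"]),np.array(p["dist_coeffs"]))[0][:,0]
def shot(cam,name):
    im=np.array(read_camera(cam));cv2.imwrite(f"pics/{name}.png",im[:,:,::-1]);return im
E
python3 - <<'E'
from h import *
zs=dict(enclosure=0,front_bar=.128,bolt=.068,rod_mid=.048,hook_tip=.034,rest=0)
for c in("scene","top"):
    shot(c,c+"0"); print(c,ray(c,[320,240])[0].round(3))
    for n,z in zs.items():
        for d in tip_of(c,n)[:3]: print(n,np.round(d["at"],1),round(d["confidence"],2),atz(c,d["at"],z).round(4))
print(read_time_s(),read_tcp_rot())
E
```

```text
pics
scene [ 1.186 -0.777  0.738]
enclosure [400.8 289.1] 0.83 [0.7096 0.0356 0.    ]
front_bar [369.2 230.4] 0.7 [0.6172 0.0269 0.128 ]
rod_mid [380.9 200.6] 0.81 [0.4711 0.2833 0.048 ]
rod_mid [467.2 246.9] 0.71 [0.7713 0.2278 0.048 ]
rod_mid [243.5 305.5] 0.55 [ 0.5221 -0.2786  0.048 ]
hook_tip [436.8 223.7] 0.96 [0.647 0.297 0.034]
hook_tip [529.  251.9] 0.82 [0.8897 0.3279 0.034 ]
hook_tip [381.3 217. ] 0.67 [0.5128 0.2286 0.034 ]
rest [376.8 215.3] 0.89 [0.4646 0.2766 0.    ]
rest [433.9 224.7] 0.6 [0.6176 0.3387 0.    ]
top [ 0.352 -0.01   1.542]
enclosure [303.1 173.2] 0.91 [0.6985 0.048  0.    ]
enclosure [414.4 255. ] 0.44 [ 0.4861 -0.2409  0.    ]
front_bar [308.4 192.2] 0.88 [0.6236 0.0299 0.128 ]
bolt [306.9 176.8] 0.68 [0.6741 0.0358 0.068 ]
rod_mid [206.4 154.4] 0.77 [0.7345 0.293  0.048 ]
rod_mid [208.  256.3] 0.72 [0.4743 0.2814 0.048 ]
rod_mid [485.2 214.5] 0.7 [ 0.5851 -0.4108  0.048 ]
hook_tip [204.5 188.6] 0.91 [0.6488 0.2981 0.034 ]
hook_tip [179.3 103.4] 0.65 [0.8723 0.3697 0.034 ]
hook_tip [187.3 392. ] 0.6 [0.1413 0.3241 0.034 ]
rest [210.7 259.5] 0.83 [0.47   0.2835 0.    ]
0.7 [9.79782369e-01 2.00066261e-01 1.26411389e-05 1.36893550e-05]
```

View pics/scene0.png

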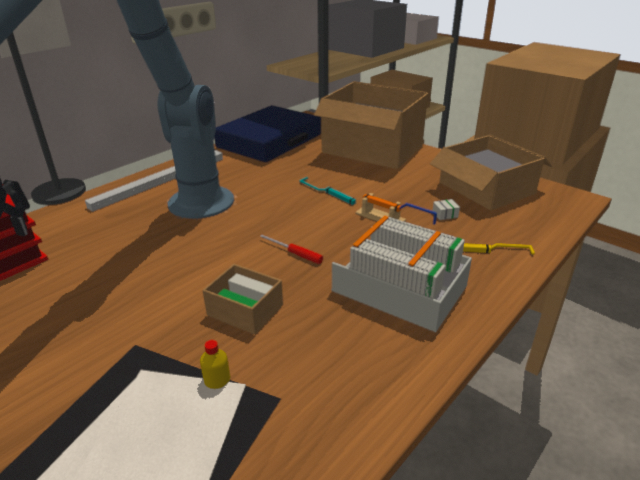

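View pics/top0.png

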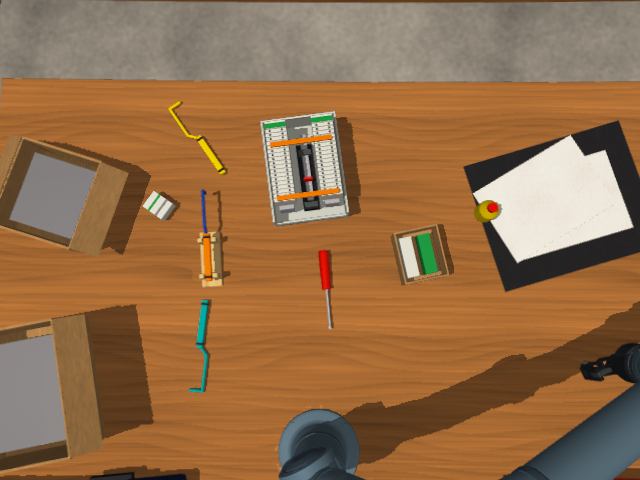

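The top view shows the orange rod on its rest, with the handle at about (208,256) and the hook at (204,189). The enclosure centre is near (304,170), the red tab at about (307,178) and the driver at (325,270). Turquoise and yellow rods are look-alikes. Next I refine the poses by colour segmentation.

```bash
python3 - <<'E'
from h import *
def comps(cam,f,lo,hi,roi,minA=6):
    im=cv2.imread(f);hsv=cv2.cvtColor(im,cv2.COLOR_BGR2HSV)
    m=cv2.inRange(hsv,lo,hi);k=np.zeros_like(m);x0,y0,x1,y1=roi;k[y0:y1,x0:x1]=m[y0:y1,x0:x1]
    n,l,s,c=cv2.connectedComponentsWithStats(k)
    for i in range(1,n):
        if s[i,4]>=minA:
            yy,xx=np.nonzero(l==i);r=cv2.minAreaRect(np.c_[xx,yy].astype(np.float32))
            print(cam,c[i].round(1),s[i],"rect",np.round(r[0],1),np.round(r[1],1),round(r[2],1))
o=((5,200,180),(18,255,255))
for cam,rois in(("top",[(255,100,360,230),(190,180,230,290)]),("scene",[(340,210,480,310),(350,185,450,225)])):
    for r in rois: print("orange");comps(cam,f"pics/{cam}0.png",*o,r)
print("red");comps("top","pics/top0.png",(0,150,120),(4,255,255),(285,140,330,215),3);comps("scene","pics/scene0.png",(0,150,120),(4,255,255),(350,230,450,290),3)
print("blue");comps("top","pics/top0.png",(105,120,60),(130,255,255),(190,170,230,260));comps("scene","pics/scene0.png",(105,120,60),(130,255,255),(380,190,450,235))
im=cv2.imread("pics/top0.png");a=cv2.resize(im[100:230,250:360],None,fx=4,fy=4,interpolation=2);b=cv2.resize(im[180:295,180:240],None,fx=4,fy=4,interpolation=2)
c=np.zeros((540,690,3),np.uint8);c[:520,:440]=a;c[:460,445:685]=b;cv2.imwrite("pics/crop.png",c)
E
```

```text
orange
top [300.4 140.3] [270 135  62  12 278] rect [300.5 140.2] [ 4.6 61.5] 82.6
top [307.3 193.9] [277 188  62  13 274] rect [307.5 193.7] [ 4.8 61.8] 82.4
orange
top [205.4 234.1] [203 233   6   3  14] rect [205.5 234. ] [2. 5.] 90.0
top [206.8 256.1] [203 238   8  38 235] rect [206.8 256.5] [37.2  6.3] 86.8
top [208.  279.1] [205 278   7   3  19] rect [208. 279.] [2. 6.] 90.0
orange
scene [370.1 230.4] [354 216  34  29 150] rect [370.5 230. ] [ 3.6 41.9] 47.3
scene [424.2 247.7] [410 231  30  33 159] rect [424.3 247.3] [ 3.9 42.4] 40.6
orange
scene [381.7 200.2] [368 196  28  10  80] rect [381.5 200. ] [28.1  2.8] 18.4
scene [381.  220.2] [375 216  13   9  43] rect [380.9 220.3] [ 3.1 13.7] 49.4
red
top [307.8 177.9] [303 176  10   4  28] rect [307.6 178. ] [3.  9.1] 81.9
blue
top [203.4 210. ] [202 190   5  43  90] rect [203.8 211. ] [42.1  3.3] 88.5
scene [424.2 210.7] [406 204  30  19  55] rect [422.3 209.5] [33.3  8.4] 32.7
```

View pics/crop.png

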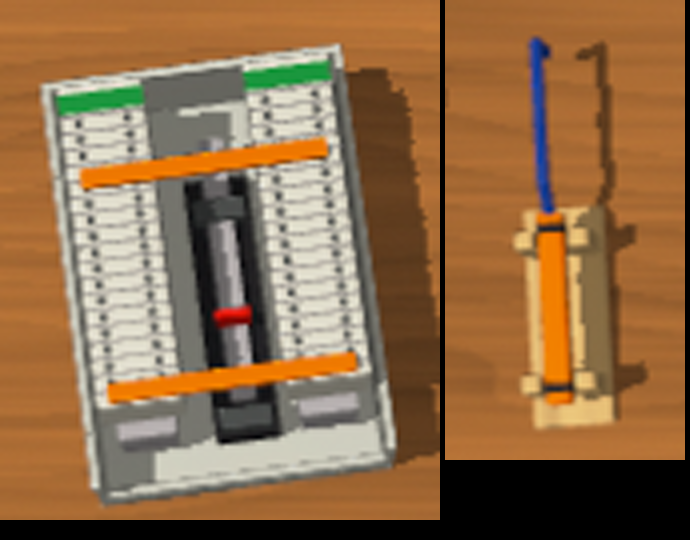

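The crop shows the red tab at about pixel (307.8,178), both orange bars cleanly, and the handle ends at rows 233–281 with the hook pointing away from the robot.

```bash
python3 - <<'E'
from h import *
T="top"
f,b=atz(T,[307.4,193.8],.134),atz(T,[300.45,140.2],.134)
d=b-f;yaw=np.arctan2(d[1],d[0]);print("bars",f,b,np.linalg.norm(d),np.degrees(yaw))
fs,bs=atz("scene",[370.3,230.2],.132),atz("scene",[424.2,247.5],.132);e=bs-fs;print("scene",fs,bs,np.linalg.norm(e),np.degrees(np.arctan2(e[1],e[0])))
print("rot from bars",90-82.5)
tab=atz(T,[307.7,178],.067);u=np.array([np.cos(yaw),np.sin(yaw)]);r=(tab-f)[:2];print("tab",tab,"encl x",r@u-.082,"y",u[0]*r[1]-u[1]*r[0])
h1,h2=atz(T,[205.45,234],.056),atz(T,[208,279],.056);m=atz(T,[206.8,256.6],.056)
print("rod",m,np.degrees(np.arctan2(*(h1-h2)[1::-1])),np.linalg.norm(h1-h2))
s1=atz(T,[202.7,190.5],.07);print("shank end",s1,np.degrees(np.arctan2(*(s1-m)[1::-1])),np.linalg.norm((s1-m)[:2]))
print("scene mid",atz("scene",[381.6,200],.054))
E
```

```text
bars [0.61855069 0.03205694 0.134     ] [0.74911975 0.05023061 0.134     ] 0.13182777031108633 7.923988105451704
scene [0.62231467 0.02392761 0.132     ] [0.75267927 0.04292544 0.132     ] 0.13174159413298767 8.291258833510165
rot from bars 7.5
tab [0.67132263 0.03377933 0.067     ] encl x -0.029494483531496578 y -0.005569152233492612
rod [0.47288887 0.28275068 0.056     ] 4.9805360823301665 0.11254906314687488
shank end [0.63692093 0.29511892 0.07      ] 4.3120212135810725 0.16449768869649464
scene mid [0.47675192 0.27822212 0.054     ]
```

```bash
cat >> h.py <<'E'
def Q(yaw): return (R.from_euler("z",yaw,degrees=True)*R.from_euler("x",180,degrees=True)).as_quat()
E
python3 - <<'E'
from h import *
q=Q(4.8);p=[.4735,.282]
print(inverse_kinematics(p+[.048],q))
move_ptp(p+[.22],q);print(read_time_s(),read_eef_pos())
movel(p+[.10],q);print("F",read_ft_force())
movel(p+[.0485],q,speed=.08);print("F",read_ft_force())
move_gripper(0.012,80);print("gap",read_finger_gap(),read_grasp_force(),read_ft_force())
shot("top","g_top");shot("scene","g_scene");print(read_time_s())
E
```

```text
[-0.01726582  0.58687482 -0.71615004  1.94101902  0.52674238  0.80833592
 -2.51332357]
3.875 [0.47420403 0.28103156 0.21983489]
F [ 0.18650119  0.37947652 -0.29061749]
F [ 0.17469276  0.73356534 -0.303774  ]
gap 0.0146290557405319 78.46158742904663 [-0.30431004 -0.75652992  2.84836868]
6.3583
```

```bash
python3 - <<'E'
from h import *
print(read_qpos(),read_eef_pos())
q=Q(4.8);p=read_eef_pos()
movel([p[0],p[1],.10],q,speed=.06);print("F",read_ft_force(),read_finger_gap())
movel([p[0],p[1],.24],q);print("F",read_ft_force(),read_finger_gap())
print(inverse_kinematics([.52,.0,.06],Q(7.9)),inverse_kinematics([.52,.01,.24],Q(7.9)))
for c in("top","scene"):
    shot(c,"l_"+c)
    e=read_eef_pos();u=np.array([np.cos(np.radians(4.8)),np.sin(np.radians(4.8)),0])
    print(c,"tip exp",proj(c,[e+.165*u-[0,0,.014],e+.165*u+[0,0,.02]]),[ (np.round(d["at"],1),round(d["confidence"],2)) for d in tip_of(c,"hook_tip")[:3]])
a=cv2.imread("pics/l_top.png")[150:300,160:290];b=cv2.imread("pics/l_scene.png")[80:230,320:480]
c=np.zeros((450,900,3),np.uint8);c[:,:390]=cv2.resize(a,(390,450));c[:,400:880]=cv2.resize(b,(480,450));cv2.imwrite("pics/l.png",c[:,:800]);print(read_time_s())
E
```

```text
[ 0.07942538  0.63811784 -0.84309246  1.93641174  0.63184401  0.85336567
 -2.58964295] [0.47375801 0.28216676 0.04889452]
F [ 0.80627258 -0.21509653 -1.99329966] 0.014961200818181206
F [-0.0643534  -0.1289318  -2.23380485] 0.014923485880215925
[ 0.63482974  0.56166692 -0.84330886  2.00758677  0.57257032  0.82444423
 -1.97068096] [ 0.84081627  0.31613917 -1.07649436  1.8796443   0.30788933  1.12695138
 -1.78278898]
top tip exp [[188.68915056 176.98490731]
 [185.17306751 173.63562643]] [(array([190.6, 174.8]), 0.76), (array([182.2,  99.5]), 0.67), (array([188.5, 390.2]), 0.61)]
scene tip exp [[441.94162527 157.34393387]
 [443.59332052 144.56300948]] [(array([444.6, 161.2]), 0.91), (array([529.2, 252.2]), 0.74), (array([307.1, 178.8]), 0.64)]
8.65
```

View pics/l.png

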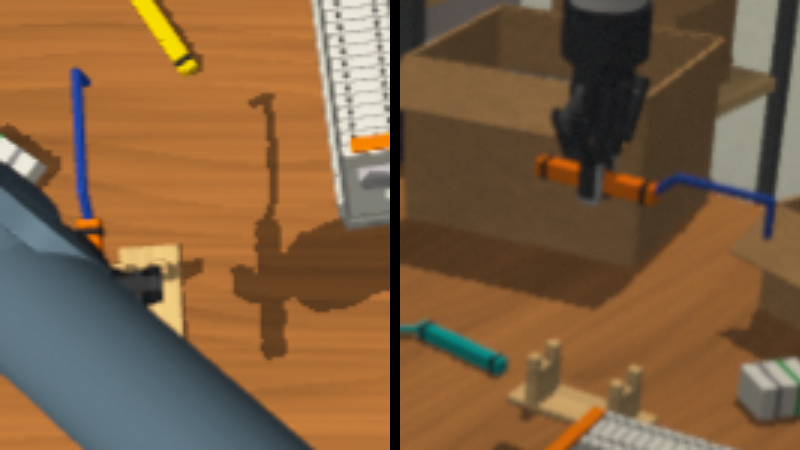

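The rod is gripped well and the hook tip sits within about 1 px of where it was predicted in the scene camera. Now I move in front of the channel and go in under the bar.

```bash
cat >> h.py <<'E'
Tb=np.array([.6713,.0338]);U=np.array([np.cos(np.radians(7.9)),np.sin(np.radians(7.9))]);q8=Q(7.9)
def rm(s,z): # rod_mid pose with tip at s behind tab centre
    return list(Tb+(s-.165)*U)+[z]
E
python3 - <<'E'
from h import *
movel(rm(-.0825,.24),q8,speed=.2)
movel(rm(-.0825,.093),q8,speed=.12);print("F",read_ft_force())
movel(rm(.015,.093),q8,speed=.06);print("F",read_ft_force(),read_eef_pos(),rm(.015,.093))
for c in("top","scene"):
    shot(c,"i_"+c);e=read_eef_pos();t=e+np.r_[.165*U,-.014]
    print(c,proj(c,[t,t+[0,0,.034],np.r_[Tb,.068]]))
a=cv2.imread("pics/i_top.png")[120:220,260:350];b=cv2.imread("pics/i_scene.png")[190:290,330:450]
c=np.zeros((450,800,3),np.uint8);c[:400,:360]=cv2.resize(a,(360,400));c[:350,370:790]=cv2.resize(b,(420,350));cv2.imwrite("pics/i.png",c);print(read_time_s())
E
```

```text
F [ 0.81873277 -1.02165332 -2.25357589]
F [-0.24872255 -1.12860887 -2.46545699] [0.52230551 0.01308619 0.0929222 ] [np.float64(0.5227235805142536), np.float64(0.013183318094427996), 0.093]
top [[306.85075102 171.24968141]
 [306.44479436 168.11327884]
 [307.68060414 177.92373945]]
scene [[394.80919882 257.53570195]
 [395.89217911 245.08179597]
 [388.73593788 259.44288913]]
13.4833
```

View pics/i.png

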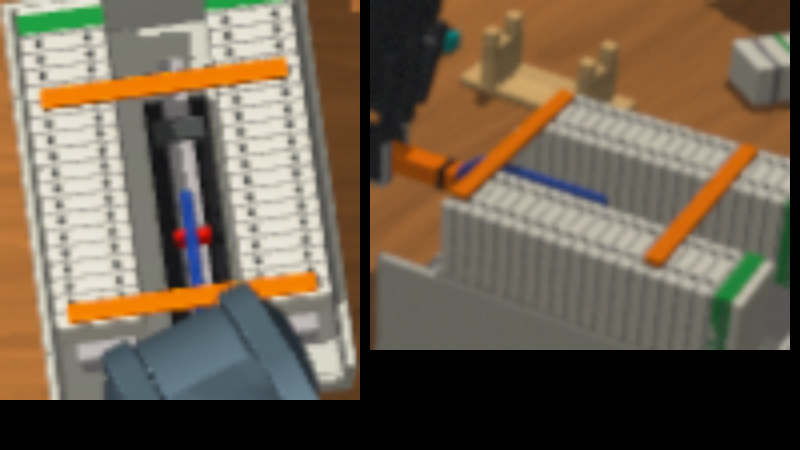

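The shank lies centred over the tab (tab at about px (308,179)). The prong ends at about row 168, which is behind the tab. Now I lower it and draw.

```bash
cat > pull.py <<'E'
from h import *
import json
def F(n=4): return np.mean([read_ft_force() for _ in range(n)],0)
z=.061
for zz in(.080,.070,z):
    movel(rm(.015,zz),q8,speed=.06);f=F();print("down",zz,f.round(2))
    if f[2]>2: raise SystemExit("contact")
f0=F();pull=lambda n=4:(F(n)-f0)[:2]@U   # + : pull resisted towards +x
s=.015;t0=read_time_s()
while s>-.062:
    p=pull();tr=.008-s
    print(round(s,4),round(p,2),end="; ")
    if p>10.5: break
    step=.005 if (tr<.022 and p<6) else (.002 if p<5.5 else (.001 if p<8 else .0005))
    s-=step;movel(rm(s,z),q8,speed=.04)
print("\nT",read_time_s(),read_time_s()-t0,pull(),read_eef_pos(),rm(s,z))
json.dump(dict(s=s,f0=list(f0)),open("st.json","w"))
E
python3 pull.py
```

```text
down 0.08 [-0.04  0.22 -2.04]
down 0.07 [ 0.4   0.43 -1.46]
down 0.061 [ 0.03  0.94 -1.16]
0.015 0.0; 0.01 0.41; 0.005 1.37; -0.0 2.54; -0.005 2.78; -0.01 1.33; -0.015 1.75; -0.017 2.16; -0.019 2.91; -0.021 1.34; -0.023 2.29; -0.025 1.84; -0.027 1.65; -0.029 1.52; -0.031 1.79; -0.033 2.35; -0.035 3.49; -0.037 6.55; -0.038 8.4; -0.0385 9.1; -0.039 10.8; 
T 19.6167 5.150000000000002 10.798145469533114 [0.47341773 0.00643825 0.06223491] [np.float64(0.469236069499385), np.float64(0.005761312608422078), 0.061]
```

```bash
python3 - <<'E'
from h import *
import json
st=json.load(open("st.json"));s=st["s"];f0=np.array(st["f0"]);z=.061
pull=lambda n=6:(np.mean([read_ft_force() for _ in range(n)],0)-f0)[:2]@U
s-=.0004;movel(rm(s,z),q8,speed=.04);t0=read_time_s()
while read_time_s()-t0<1.45:
    p=pull();print(round(read_time_s()-t0,2),round(p,2),end="; ")
    if abs(p-12)>.7:
        s-=np.clip((12-p)*.0003,-.0005,.0005);movel(rm(s,z),q8,speed=.04)
    else: pause(.1)
# unload: prong ahead, clear of the tab
e=read_eef_pos();tip=(e[:2]-Tb)@U+.165
print("\nheld",read_time_s()-t0,"tip s",tip,s)
movel(rm(tip+.010,z),q8,speed=.05);print("pull",pull(),read_eef_pos(),rm(tip+.010,z))
movel(rm(tip+.010,.093),q8,speed=.06);print("F",read_ft_force(),read_eef_pos())
shot("top","d_top");print(read_time_s())
a=cv2.imread("pics/d_top.png")[120:220,260:350];cv2.imwrite("pics/d.png",cv2.resize(a,(540,600)))
E
```

```text
0.0 10.97; 0.25 11.14; 0.5 11.21; 0.75 11.39; 0.85 12.91; 1.1 11.95; 1.2 12.65; 1.3 11.53; 1.4 11.85; 
held 1.5 tip s -0.0347985012344304 -0.03992946992399824
pull 0.566272636869449 [0.48180538 0.00771659 0.06028535] [np.float64(0.4833027884188489), np.float64(0.007713231159302891), 0.061]
F [-0.57111515  0.39807105 -2.22315019] [0.48332658 0.0074775  0.09322744]
22.55
```

View pics/d.png

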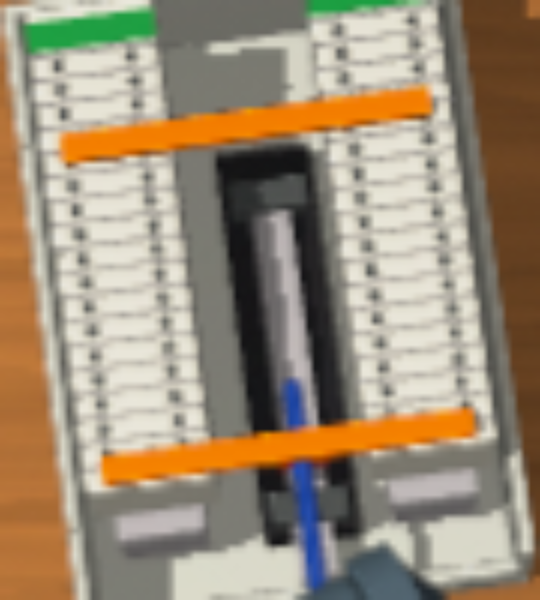

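The red tab now shows just under the front bar, so the bolt is drawn by about 42 mm and the hook is free above it. Next I withdraw and return the rod to its rest.

```bash
python3 - <<'E'
from h import *
movel(rm(-.0825,.093),q8,speed=.08);print("F",read_ft_force())
movel(rm(-.0825,.24),q8,speed=.15)
q=Q(4.8);p=[.4738,.2821]
movel(p+[.24],q,speed=.2);movel(p+[.085],q,speed=.12)
e=read_eef_pos();u=np.array([np.cos(np.radians(4.8)),np.sin(np.radians(4.8)),0]);print(e,read_finger_gap())
for c in("top","scene"):
    shot(c,"r_"+c);print(c,proj(c,[e+.165*u-[0,0,.014],e+.06*u,e-.06*u]))
a=cv2.imread("pics/r_top.png")[170:295,160:260];b=cv2.imread("pics/r_scene.png")[150:250,340:460]
c=np.zeros((500,800,3),np.uint8);c[:,:400]=cv2.resize(a,(400,500));c[:320,410:794]=cv2.resize(b,(384,320));cv2.imwrite("pics/r.png",c);print(read_time_s())
E
```

```text
F [-0.64849327 -0.06037918 -1.63628276]
[0.47447536 0.28267115 0.08593166] 0.014933065028549734
top [[202.02071507 189.56462626]
 [203.1567975  230.5783601 ]
 [205.75651553 279.52914836]]
scene [[435.68036662 210.54025835]
 [401.33676141 195.02504303]
 [364.45173353 183.52880635]]
27.6833
```

View pics/r.png

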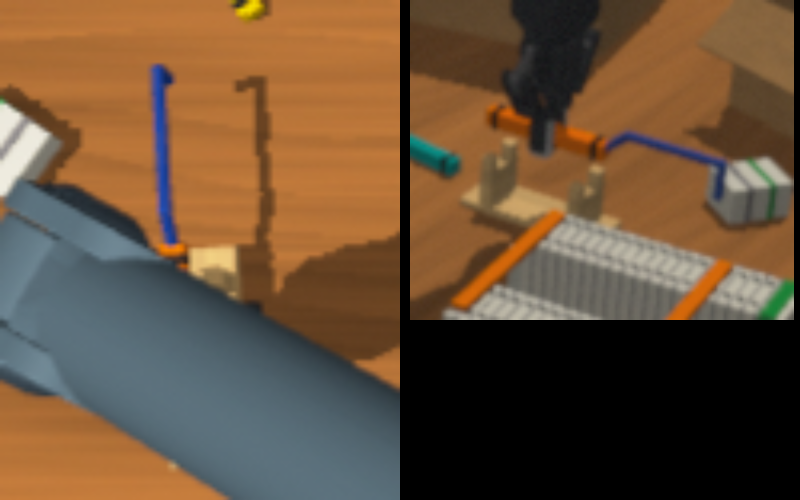

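The rod still sits as it was gripped: the tip is at about (436,211) in the scene camera against (436,210.5) predicted. Now I lower it and release.

```bash
python3 - <<'E'
from h import *
q=Q(4.8);p=[.4738,.2821];f0=np.array(read_ft_force())
for z in(.062,.055,.051,.0495,.0487):
    movel(p+[z],q,speed=.05);f=np.mean([read_ft_force() for _ in range(3)],0)-f0;print(z,f.round(2),read_eef_pos().round(4) if hasattr(read_eef_pos(),'round') else read_eef_pos())
    if np.linalg.norm(f)>6: break
move_gripper(.04,20);print(read_ft_force()-f0)
move_gripper(.06)
e=read_eef_pos();movel([e[0],e[1],.12],q,speed=.06);print(read_ft_force())
movel([e[0],e[1],.25],q);movel([.42,.0,.35],q,speed=.25);
print(read_time_s())
for c in("top","scene"):shot(c,"f_"+c)
a=cv2.imread("pics/f_top.png")[110:290,170:360];b=cv2.imread("pics/f_scene.png")[180:290,340:480]
c=np.zeros((400,800,3),np.uint8);c[:360,:380]=cv2.resize(a,(380,360));c[:314,390:790]=cv2.resize(b,(400,314));cv2.imwrite("pics/f.png",c)
E
```

```text
0.062 [ 0.26 -0.76 -1.16] [0.4736 0.2822 0.0617]
0.055 [ 0.63 -0.76 -0.3 ] [0.4735 0.2819 0.0546]
0.051 [ 0.09 -0.19 -0.47] [0.4736 0.2819 0.0507]
0.0495 [ 0.48 -0.08  0.39] [0.4738 0.2821 0.0495]
0.0487 [ 0.07 -0.81  0.54] [0.474  0.2823 0.0489]
[ 0.29146585 -0.47973899  1.65561378]
[ 0.61197455 -0.68477125 -0.419322  ]
33.7583
```

View pics/f.png

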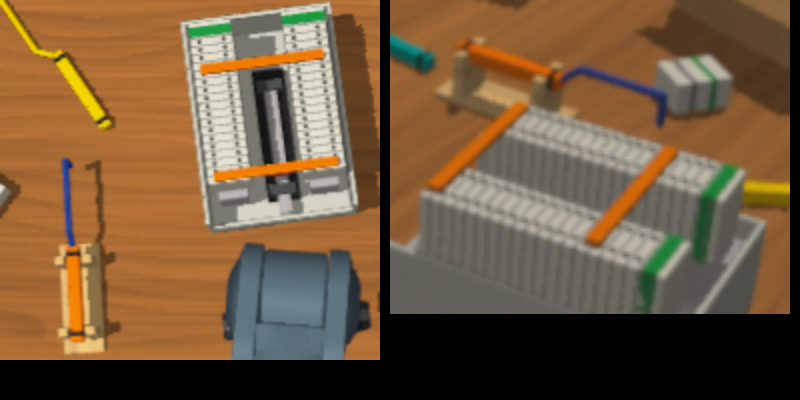

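The rod lies in both notches of the rest and is released. The bolt is still drawn, with its tab under the front bar.

```bash
python3 -c "
from bench import *
print(sign_off())"
```

```text
the job is handed in; nothing more can be done
None
```

The job is handed in at about 34 s: I drew the bolt about 42 mm to its end stop, held it at 11–13 N for 1.5 s and left it drawn, then laid the rod back in its rest and let go.

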